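# Set up a tube for TIG welding under a hand-rest bar

### The arm

A 6-joint arm with a two-finger parallel gripper is mounted at the origin on the work surface. World frame = base frame: x ahead of the robot, y to its left, z up, the work surface at z = 0. Lengths are in m, angles in degrees, forces in N, time in s.
With the tool pointing down it reaches from about 0.25 to 0.725 m from the base axis. Payload 9.7 kg.
Tool frame: the origin (TCP) lies midway between the tips of the shut fingers; the grasp point (between the pads) lies 19 mm behind it (bot.pinch_z is the distance from the TCP to the grasp point, in m); z points along the fingers, y is the line along which they close (so a half turn about z gives the same grasp; the last joint's range is limited). The gripper opens to 85 mm and grips with 20 to 120 N. Pads are 22 mm wide; open, the fingers measure 114 mm over their backs; the gripper's body (76 mm by 85 mm) begins 54 mm behind the grasp point. The pads swing forward as they close: fully open they stand 13 mm farther back than shut.
Start: joints at [-75.172, 4.979, 10.078, 95.1, 0, 90], TCP at [0.141, -0.532, 0.231] pointing down, gripper open.
Joint ranges: [-179.16, 179.16], [-48.56, 103.87], [-65.8, 70.77], [-126.05, 130.52], [-82.76, 87.17], [-180, 180]. Speed limits (degrees/s): [127.2, 127.2, 147.25, 180, 180, 180].

### API

Orientations are given as [roll, pitch, yaw] about the fixed x, y, z axes, in that order (R = Rz(yaw) Ry(pitch) Rx(roll)).
In Python, from workcell import sensors, camera, ticket, bot gives the robot as it stands.
- The arm moves only by the shell command python3 -m handwheel 'ROWS' [FORCE]. ROWS is a JSON object of lists of equal length, an entry for each row: "gripper": the opening, from -1 (shut) to 1 (fully open); "slide": the shift along the tool's x, y, z in mm, a list of three; "yaw": the turn about the tool's z in rad. A call has 1 to 8 rows; each row shifts and turns the commanded pose from where the row before left it, along the tool's axes as they then stand; what a row does not reach is not made up. A row lasts 1/12 s, in which the tool goes at most 41.7 mm and 7.16 degrees, less where a joint would pass 70% of its speed; a pose out of reach is approached as far as the arm can. A call is refused whole if a number of a shift passes 41.7 or a number of a turn 0.125, either way. A call with a gripper value outside its range is refused whole. The fingers move at their own pace and stop on an object; FORCE is the grip in N (left out, the last holds). Time passes only in rows, so rows that do not move let the fingers close. It gives the time, the measured TCP pose, the force, the opening and the grip force at its end, in the units of the state.
- sensors.get_obs(): the state, without advancing time (a new reading comes with each control period).
- camera(name): name is "scene" or "top"; returns a dict with "img" (400x640x3 uint8, red, green, blue), "fx", "fy", "cx", "cy" (pixels), "R" (3x3) and "t" (3): a world point X has camera coordinates R X + t. Camera axes: x right, y down, z forward; pixel columns grow to the right and rows downward; lengths in m; the calibration is good to about 2 mm. A picture is of the moment at which its call begins. There is no depth.
- ticket.job_done(): hands the job in; it is judged then, once.
The state is a dict: "time": time; "q": joint angles; "qd": joint speeds; "joint_efforts": joint torques, N m; "ee_pos": TCP position; "tcp_rot": TCP orientation; "wrist_force": force on the tool from outside, world axes, zero at the start; "torque": the same for the moment, N m; "opening": finger opening in m; "grasp_force": force on a finger pad.
Only numpy, scipy, OpenCV 4.12 (cv2) and the standard library are available. Lean on these libraries where they do the work, as an engineer would, in place of code of your own. Each camera call takes 0.05 s, during which the arm holds its last target. There are 200 camera calls.

### The job

Set up the bright stainless tube for welding: take it from the wooden stock cradle, lay it in both V-rests of the welding rest with its end right up against the blue stop, and let go of it. Then lay the square steel hand-rest bar across the two yellow forks, over the tube, fully down in both forks and with both its ends sticking out past them. Lower both pieces into place without dropping them, and leave the other things on the bench where they are.

Things in the scene. Friction and masses are not known exactly. Their poses are not given: they have to be found in the camera images.
- welding_rest: Fixed bench rest for TIG welding, grey base plate 280 x 214 x 12 mm. Origin: on the bench under the point where tube and bar cross; x runs along the laid bar, away from the robot, y along the tube towards the stop, z up. Two 90 degree steel V-rests, 30 mm long in y, at y = -62 and +62 mm (V bottom z 36 mm, lips z 62 mm, x +-25 mm); between them the tube is free down to the plate
- fork_near (a point): Middle of the floor of the near yellow U-fork: x -115, y 0, z 92 mm in the welding rest's frame. The fork is 24 mm long along x; slot 31 mm wide (in y) between two tines, upright to z 106 mm, then flared outwards to z 114 mm. A small screw handle sticks out of the post's outer side at z 50 mm, to x -153 mm
- fork_far (a point): The same on the far post: x +115, y 0, z 92 mm in the welding rest's frame
- tube_home (a point): Where the middle of the tube (the tube's origin) lies when it rests in both V-rests with its end against the stop: x 0, y 0, z 63 mm in the welding rest's frame, same axes
- bar_home (a point): Where the middle of the bar (the bar's origin) lies when the bar rests on both fork floors, centred: x 0, y 0, z 104.5 mm in the welding rest's frame, same axes; the bar's underside then clears the tube's top by 10 mm
- stop_face (a point): Centre of the face of the blue stop plate (50 wide, 8 thick, top at z 90 mm) which the tube's end meets: y +100 mm, z 63 mm in the welding rest's frame. The stop is rigid
- stock_cradle: Fixed wooden cradle, 220 (x) x 146 (y) x 47 mm, with two parallel shallow troughs along its y, at x = -50 and +50 mm; each is formed by two wooden comb boards (22 mm thick, at y = -62 and +62 mm). Between the boards the tube is free beside and below, down to a 12 mm high batten. Origin: centre of the underside
- tube: Bright stainless steel tube, 38 mm outside diameter, 200 mm long, about 0.4 kg, lying in one of the two troughs of the cradle (either one), its axis 50 mm above the bench. Origin: middle of its axis; y runs along the axis (it may have rolled to any angle about y). Either end may go to the stop
- bar: Square steel hand-rest bar, 25 x 25 mm, 290 mm long, about 0.45 kg, lying on the bench. Origin: its centre (12.5 mm above the bench at the start); x runs along it. Either way round will do
- dark_pipe: Bystander: black steel pipe, 30 mm diameter, 165 mm long, in the cradle's other trough. Origin: middle of its axis; y along it. Leave it lying
- magnet: Bystander: red arrow-shaped welding magnet, 51 x 51 x 14 mm, lying on the corner of the welding rest's base plate beyond the tube (+x, -y corner). Origin: centre of its underside
- clamp: Bystander: blue G-clamp, about 170 x 120 x 20 mm, lying at the left of the bench. Origin: underside
- hammer: Bystander: hammer lying at the right of the bench. Origin: underside
- tin: Bystander: round jar of nozzle paste, 70 mm diameter, 65 mm tall, pale with a blue band and a yellow cap, standing at the far side of the bench. Origin: centre of its foot
- tape: Bystander: yellow tape measure, 70 x 66 x 36 mm, at the left of the bench. Origin: underside
- offcut: Bystander: short rusty square tube, 30 x 30 x 70 mm, on the bench beyond the welding rest. Origin: its centre

How it is judged (in metres and radians):
On the way, in this order (a step that is already met when the one before it is completed fails the run):
1. the tube lies in both V-rests, its end against the stop, and is let go, the bar not yet over it (x of tube in the frame of tube_home between -0.004 and 0.004 m and y of tube in the frame of tube_home between -0.003 and 0.003 m and z of tube in the frame of tube_home between -0.004 and 0.004 m and angle between the y axis of tube and the y axis of welding_rest, either way round below 0.04 rad and contact force between the fingers and tube below 0.1 N and distance between bar and bar_home above 0.05 m), for 0.2 s.
2. the bar lies across both forks, fully down, and is let go, with the tube still home (x of tube in the frame of tube_home between -0.004 and 0.004 m and y of tube in the frame of tube_home between -0.003 and 0.003 m and z of tube in the frame of tube_home between -0.004 and 0.004 m and angle between the y axis of tube and the y axis of welding_rest, either way round below 0.04 rad and x of bar in the frame of bar_home between -0.017 and 0.017 m and y of bar in the frame of bar_home between -0.006 and 0.006 m and z of bar in the frame of bar_home between -0.004 and 0.004 m and angle between the x axis of bar and the x axis of welding_rest, either way round below 0.05 rad and contact force between the fingers and bar below 0.1 N), for 0.2 s.
At the end, for the whole second after the job is handed in: tube at rest in both V-rests (4 mm sideways and in height, 0.04 rad), its end within 3 mm of the stop; bar at rest down on both fork floors (4 mm in height, 0.05 rad), at most 17 mm off centre lengthwise so both ends stick out; both let go (all of step 2 and contact force between the fingers and tube below 0.1 N and linear speed of each of tube, bar below 0.02 m/s and angular speed of each of tube, bar below 0.2 rad/s); the robot touches nothing.
It fails at once if a bystander is disturbed (moved more than 25 mm) (distance of any of dark_pipe, magnet, clamp, hammer, tin, tape, offcut from where it was at the start of the episode above 0.025 m).
It fails at once if the tube or the bar is dropped (moves faster than 0.45 m/s while nothing of the robot touches it: a fall of about 10 mm) ((contact force between the arm and tube below 0.05 N and contact force between the fingers and tube below 0.1 N and linear speed of tube above 0.45 m/s) or (contact force between the arm and bar below 0.05 N and contact force between the fingers and bar below 0.1 N and linear speed of bar above 0.45 m/s)).
It also fails if it takes over 56 s, if anything falls off the work surface, if the arm or the gripper's body presses on something with over 40 N, if the wrist force passes 120 N, or if a joint passes its speed limit or range.

## Working session

There is one attempt and no reset: what is moved stays moved. The work goes in short steps, Python scripts to look and compute and a shell command to move; the robot and the scene stay as the last step left them, time stands still between calls to the robot, and variables do not carry over. Pictures are saved under pics/ and viewed, at most 10 in all, crops included, and the job is handed in when it is done.

```bash
mkdir -p pics; ls
python3 - <<'E'
from workcell import sensors,camera,ticket,bot
import cv2,numpy as np
print(sensors.get_obs(), bot.pinch_z)
for n in("scene","top"):
    c=camera(n); cv2.imwrite(f"pics/{n}0.png",cv2.cvtColor(c["img"],cv2.COLOR_RGB2BGR)); np.save(n+"0.npy",c,allow_pickle=True)
    print(n,c["fx"],c["fy"],c["cx"],c["cy"],c["R"],c["t"])
E
```

```text
pics
{'time': 0.0, 'q': array([-7.51704795e+01,  5.01120983e+00,  1.00325060e+01,  9.50994665e+01,
       -1.53911386e-03,  8.99995290e+01]), 'qd': array([-0.06493934,  0.17530727,  0.0132112 , -0.00036505, -0.00626448,
        0.00210854]), 'joint_efforts': array([-1.98993410e-03, -5.20390499e+01,  4.64804614e+01,  1.61943171e-02,
       -6.88746945e-05,  1.19873800e-05]), 'ee_pos': array([ 0.14070019, -0.53144995,  0.23056457]), 'tcp_rot': array([-1.79921830e+02,  1.53846984e-03,  1.48299936e+01]), 'wrist_force': array([ 0.64643469, -0.14576047, -0.53804474]), 'torque': array([ 0.01300964, -0.0236852 , -0.00700824]), 'grasp_force': 0.0, 'opening': 0.08539157196605165} 0.0187
scene 492.04387017239026 492.04387017239026 323.49305971504975 206.7139452058468 [[ 0.22231846  0.97497206 -0.00199505]
 [ 0.82101125 -0.18831433 -0.53896033]
 [-0.52584696  0.11818288 -0.84232879]] [-0.12274692 -0.44305049  1.93366413]
top 472.2727765633351 472.2727765633351 309.59266165105754 201.71643564222285 [[ 0.00785923 -0.99995582 -0.00515571]
 [-0.98640451 -0.00690617 -0.16419025]
 [ 0.16414739  0.00637602 -0.98641522]] [-0.01321031  0.6016006   1.78316495]
```

View pics/top0.png

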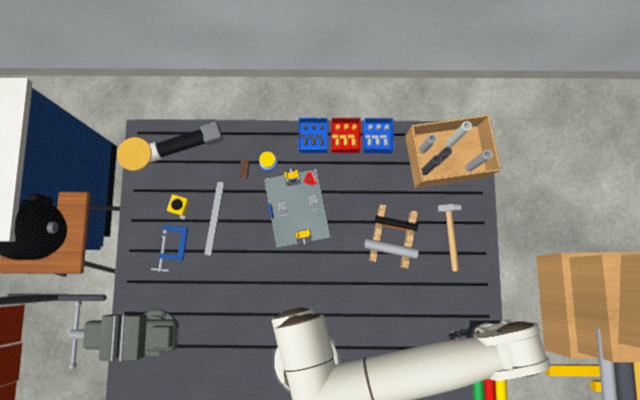

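View pics/scene0.png

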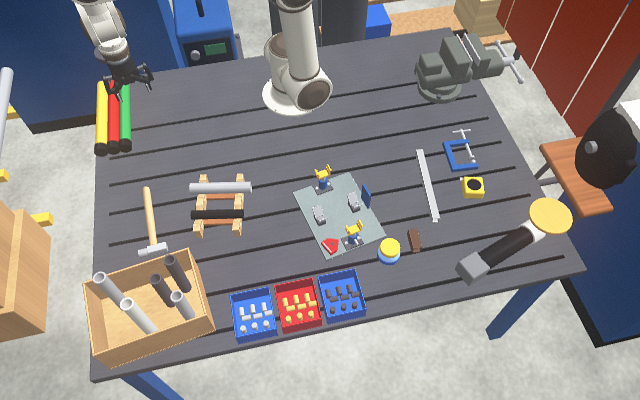

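The top view shows the tube at (391,249) in the near trough, the dark pipe at (397,222), the bar at (214,218), and the rest around (297,208). Its forks are at (304,236) and (292,177), and the blue stop is at (270,211). The scene view agrees: tube (221,187), bar (428,185), rest (340,213).

```bash
cat > h.py <<'E'
import numpy as np,cv2
def load(n): return np.load(n+"0.npy",allow_pickle=True).item()
def ray(c,uv,z):
    uv=np.atleast_2d(uv).astype(float)
    d=np.c_[(uv[:,0]-c["cx"])/c["fx"],(uv[:,1]-c["cy"])/c["fy"],np.ones(len(uv))]@c["R"]
    o=-c["R"].T@c["t"]; return o+d*((z-o[2])/d[:,2])[:,None]
def proj(c,X):
    p=np.atleast_2d(X)@c["R"].T+c["t"]; return np.c_[p[:,0]/p[:,2]*c["fx"]+c["cx"],p[:,1]/p[:,2]*c["fy"]+c["cy"]]
def hsv(c): return cv2.cvtColor(c["img"],cv2.COLOR_RGB2HSV)
E
python3 - <<'E'
from h import *
ims=[]
for n,(x,y,w,h) in dict(top=(195,160,235,115),scene=(180,140,270,130)).items():
    c=load(n); ims.append(cv2.resize(cv2.cvtColor(c["img"],4)[y:y+h,x:x+w],(780,int(h*780/w)),interpolation=cv2.INTER_CUBIC))
    H=hsv(c)
    pts=dict(top=[(391,249),(214,218),(290,225),(304,236),(270,211),(230,240),(282,208)],scene=[(221,187),(428,185),(335,225),(323,180),(366,195),(280,220)])[n]
    for p in pts: print(n,p,H[p[1],p[0]])
    print(n,ray(c,pts,0.03).round(3))
m=np.vstack(ims)[:600] ; m=cv2.resize(m,None,fx=min(1,600/sum(i.shape[0] for i in ims)),fy=1) if 0 else m
print([i.shape for i in ims]); a=np.vstack(ims); s=min(1,600/a.shape[0]); cv2.imwrite("pics/crop.png",cv2.resize(a,None,fx=s,fy=s))
E
```

```text
top (391, 249) [105  15 200]
top (214, 218) [102   7 189]
top (290, 225) [ 84  24 147]
top (304, 236) [ 22 193 248]
top (270, 211) [108 180 160]
top (230, 240) [120  19  95]
top (282, 208) [113   6 159]
top [[ 0.422 -0.324  0.03 ]
 [ 0.538  0.364  0.03 ]
 [ 0.513  0.067  0.03 ]
 [ 0.47   0.012  0.03 ]
 [ 0.567  0.146  0.03 ]
 [ 0.452  0.299  0.03 ]
 [ 0.579  0.099  0.03 ]]
scene (221, 187) [107   8 222]
scene (428, 185) [105   4 229]
scene (335, 225) [ 92  17 197]
scene (323, 180) [ 23   8 125]
scene (366, 195) [111 104 101]
scene (280, 220) [123  18 130]
scene [[ 0.405 -0.321  0.03 ]
 [ 0.553  0.362  0.03 ]
 [ 0.635  0.019  0.03 ]
 [ 0.454  0.021  0.03 ]
 [ 0.545  0.147  0.03 ]
 [ 0.577 -0.15   0.03 ]]
[(381, 780, 3), (375, 780, 3)]
```

View pics/crop.png

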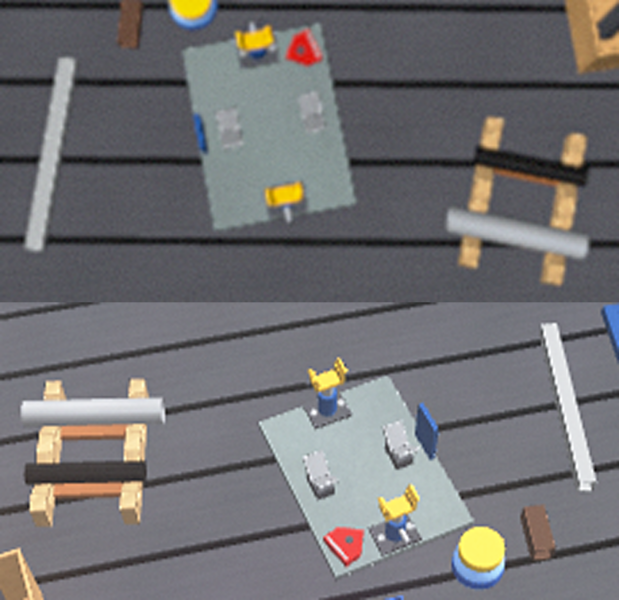

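The crops show the plate, forks, stop, tube and bar unobstructed in both views, so I can segment them.

```bash
cat > m.py <<'E'
from h import *
S=4
def seg(c,box,lo,hi):
    x,y,w,h=box; im=cv2.resize(c["img"][y:y+h,x:x+w],None,fx=S,fy=S,interpolation=cv2.INTER_CUBIC)
    m=cv2.inRange(cv2.cvtColor(im,cv2.COLOR_RGB2HSV),lo,hi); m=cv2.morphologyEx(m,cv2.MORPH_OPEN,np.ones((3,3)))
    k=max(cv2.findContours(m,0,cv2.CHAIN_APPROX_NONE)[0],key=cv2.contourArea)[:,0]
    return (k+.5)/S-.5+[x,y]
def rect(c,k,z):
    P=ray(c,k,z)[:,:2]; r=cv2.minAreaRect((P*1000).astype(np.float32)); b=cv2.boxPoints(r)
    e=b[1]-b[0],b[2]-b[1]; e=max(e,key=np.linalg.norm); 
    return np.round(r[0],1),np.round(r[1],1),round(float(np.degrees(np.arctan2(e[1],e[0])))%180,2)
E
python3 - <<'E'
from m import *
G=((70,11,110),(100,60,255)); Y=((15,110,130),(35,255,255)); W=((0,0,150),(180,28,255))
B=dict(top=dict(plate=(258,160,78,95),f1=(290,222,30,28),f2=(280,165,22,18),tube=(355,230,75,35),bar=(200,175,28,90)),
 scene=dict(plate=(285,165,105,95),f1=(310,160,25,30),f2=(340,218,25,25),tube=(180,175,78,22),bar=(410,140,35,88)))
for n in("top","scene"):
    c=load(n); print(n,"cam",(-c["R"].T@c["t"]).round(3))
    b=B[n]
    print("plate",rect(c,seg(c,b["plate"],*G),.012))
    for f in("f1","f2"):
        k=seg(c,b[f],*Y); print(f,rect(c,k,.105))
    for o,z,w in(("tube",.05,W),("bar",.025,((0,0,160 if n=="top" else 205),(180,28,255)))):
        k=seg(c,b[o],*w); print(o,rect(c,k,z), "px",k.min(0),k.max(0))
E
```

```text
top cam [ 0.301 -0.02   1.858]
plate (array([585.4,  44. ]), array([284.4, 217.9]), 11.27)
f1 (array([471.6,  15.9]), array([28. , 54.2]), 101.25)
f2 (array([697.8,  61.4]), array([32.3, 53.9]), 101.74)
tube (array([ 422. , -319.9]), array([206.2,  30. ]), 78.84) px [364.625 239.875] [417.375 257.125]
bar (array([539.8, 366.8]), array([ 24.9, 289.9]), 172.14) px [204.875 181.875] [222.375 254.625]
scene cam [ 1.408 -0.192  1.39 ]
plate (array([583.6,  42.4]), array([284.2, 215.6]), 11.43)
f1 (array([472.9,  16.1]), array([43.7, 56.3]), 103.74)
f2 (array([698. ,  60.9]), array([37.3, 56.2]), 102.38)
tube (array([ 414.5, -320.4]), array([213.7,  46.3]), 75.38) px [188.375 180.875] [251.625 192.375]
bar (array([543.3, 364. ]), array([ 25. , 301.3]), 171.85) px [416.125 148.875] [439.125 221.375]
```

```bash
cat >> h.py <<'E'
def plan(tx,ty,tz,yaw):
    from workcell import sensors
    o=sensors.get_obs(); p=np.array(o["ee_pos"]); y=np.radians(o["tcp_rot"][2]); d=(np.array([tx,ty,tz])-p)*1000
    print("t",round(o["time"],2),"p",(p*1000).round(1),"rot",np.round(o["tcp_rot"],2),"F",np.round(o["wrist_force"],1),"open",round(o["opening"],4),"grip",round(o["grasp_force"],1))
    a=np.radians(yaw)
    for n,q in(("now",y),("goal",a)): print("slide if yaw",n,np.round([d[0]*np.cos(q)+d[1]*np.sin(q),d[0]*np.sin(q)-d[1]*np.cos(q),-d[2]],1))
    print("tool yaw rad",round(-(a-y),3))
E
python3 - <<'E'
from m import *
for n in("top","scene"):
    c=load(n); g=cv2.cvtColor(c["img"],7).astype(np.float32)
    for ang in (78.9,):
        u=np.array([np.cos(np.radians(ang)),np.sin(np.radians(ang)),0]); v=np.array([u[1],-u[0],0])
        c0=np.array([.42,-.32,.05]); s=np.arange(-40,41,3); A=np.arange(-40,41,4)
        P=np.array([[c0+u*a/1000+v*k/1000 for a in A] for k in s])
        uv=proj(c,P.reshape(-1,3)).astype(np.float32)
        val=cv2.remap(g,uv[:,0].reshape(len(s),-1),uv[:,1].reshape(len(s),-1),1)
        h=len(A)//2
        print(n); print(list(zip(s.tolist(),val[:,:h].mean(1).astype(int).tolist(),val[:,h+1:].mean(1).astype(int).tolist())))
plan=__import__("h").plan; plan(.42,-.32,.2,78.9)
E
```

```text
top
[(-40, 87, 85), (-37, 87, 85), (-34, 88, 86), (-31, 87, 85), (-28, 86, 84), (-25, 86, 77), (-22, 86, 60), (-19, 89, 53), (-16, 103, 77), (-13, 129, 121), (-10, 159, 157), (-7, 176, 175), (-4, 186, 184), (-1, 190, 190), (2, 191, 191), (5, 188, 187), (8, 180, 181), (11, 170, 170), (14, 157, 157), (17, 140, 141), (20, 118, 121), (23, 97, 99), (26, 86, 85), (29, 87, 84), (32, 88, 86), (35, 87, 88), (38, 87, 87)]
scene
[(-40, 123, 120), (-37, 123, 119), (-34, 122, 119), (-31, 121, 119), (-28, 119, 118), (-25, 129, 115), (-22, 175, 174), (-19, 211, 220), (-16, 230, 229), (-13, 235, 232), (-10, 231, 229), (-7, 225, 223), (-4, 220, 218), (-1, 215, 215), (2, 205, 206), (5, 188, 192), (8, 172, 173), (11, 156, 159), (14, 142, 144), (17, 129, 131), (20, 122, 121), (23, 125, 131), (26, 157, 148), (29, 166, 162), (32, 167, 163), (35, 166, 164), (38, 170, 163)]
t 0.1 p [ 140.7 -531.5  230.6] rot [-179.93    0.     14.83] F [-0.   0.1  0.7] open 0.0853 grip 0.0
slide if yaw now [ 324.1 -133.    30.6]
slide if yaw goal [261.3 233.4  30.6]
tool yaw rad -1.118
```

```bash
python3 -m handwheel '{"gripper":[1,1],"slide":[[0,0,0],[0,0,0]],"yaw":[-0.12,-0.12]}' 60
```

```text
time: 0.27
ee_pos: [0.1407, -0.5316, 0.2308]
tcp_rot: [-180.0, -0.0, 28.9]
wrist_force: [-0.4, 0.4, 1.0]
opening: 0.0852
grasp_force: 0.0
```

```bash
python3 -m handwheel '{"gripper":[1,1,1,1,1,1,1],"slide":[[0,0,0],[0,0,0],[0,0,0],[0,0,0],[0,0,0],[0,0,0],[0,0,0]],"yaw":[-0.125,-0.125,-0.125,-0.125,-0.125,-0.125,-0.125]}' >/dev/null
python3 -m handwheel '{"gripper":[1,1,1,1,1,1],"slide":[[26,23,0],[26,23,0],[26,23,0],[26,23,0],[26,23,0],[26,23,0]],"yaw":[0,0,0,0,0,0]}' >/dev/null
python3 -m handwheel '{"gripper":[1,1,1,1,1,1],"slide":[[26,23,0],[26,23,0],[26,23,0],[26,24,0],[0,0,0],[0,0,0]],"yaw":[0,0,0,0,0,0]}'
python3 -c "
from h import *; plan(.4215,-.3203,.031,78.9)"
```

```text
time: 1.85
ee_pos: [0.4192, -0.3207, 0.2307]
tcp_rot: [-179.9, -0.0, 78.9]
wrist_force: [0.0, -0.4, -0.8]
opening: 0.0856
grasp_force: 0.0
t 1.85 p [ 419.2 -320.7  230.7] rot [-1.7994e+02 -3.0000e-02  7.8900e+01] F [ 0.  -0.4 -0.8] open 0.0856 grip 0.0
slide if yaw now [  0.8   2.2 199.7]
slide if yaw goal [  0.8   2.2 199.7]
tool yaw rad 0.0
```

```bash
python3 -m handwheel '{"gripper":[1,1,1,1,1,1,1,1],"slide":[[1,2,30],[0,0,30],[0,0,30],[0,0,30],[0,0,30],[0,0,25],[0,0,15],[0,0,10]],"yaw":[0,0,0,0,0,0,0,0]}' 
python3 -m handwheel '{"gripper":[-1,-1,-1,-1,-1,-1,-1,-1],"slide":[[0,0,0],[0,0,0],[0,0,0],[0,0,0],[0,0,0],[0,0,0],[0,0,0],[0,0,0]],"yaw":[0,0,0,0,0,0,0,0]}' 60
```

```text
time: 2.52
ee_pos: [0.4185, -0.3214, 0.029]
tcp_rot: [-179.8, -0.1, 78.6]
wrist_force: [-0.3, -0.1, 0.3]
opening: 0.0856
grasp_force: 0.0
time: 3.18
ee_pos: [0.4228, -0.3226, 0.0338]
tcp_rot: [179.6, 0.1, 78.7]
wrist_force: [6.5, -1.4, 1.9]
opening: 0.0364
grasp_force: 61.2
```

```bash
python3 -m handwheel '{"gripper":[-1,-1,-1,-1,-1,-1,-1,-1],"slide":[[0,0,-8],[0,0,-20],[0,0,-25],[0,0,-25],[0,0,-25],[0,0,-25],[0,0,-25],[0,0,-22]],"yaw":[0,0,0,0,0,0,0,0]}' 
python3 -m handwheel '{"gripper":[-1,-1,-1,-1],"slide":[[0,0,0],[0,0,0],[0,0,0],[0,0,0]],"yaw":[-0.1,-0.1,-0.1,-0.095]}' 
python3 -c "
from h import *; plan(.5845,.0385,.2,101.35)"
```

```text
time: 3.85
ee_pos: [0.4201, -0.3212, 0.2087]
tcp_rot: [180.0, 0.0, 78.7]
wrist_force: [0.2, 0.4, -4.6]
opening: 0.0365
grasp_force: 60.8
time: 4.18
ee_pos: [0.4201, -0.3213, 0.207]
tcp_rot: [-180.0, 0.0, 101.6]
wrist_force: [-0.3, -0.6, -4.1]
opening: 0.0364
grasp_force: 61.1
t 4.18 p [ 420.1 -321.3  207. ] rot [-1.8000e+02  1.0000e-02  1.0163e+02] F [-0.3 -0.6 -4.1] open 0.0364 grip 61.1
slide if yaw now [319.2 233.6   7. ]
slide if yaw goal [320.4 232.    7. ]
tool yaw rad 0.005
```

```bash
python3 -m handwheel '{"gripper":[-1,-1,-1,-1,-1,-1],"slide":[[28,21,0],[28,21,0],[28,21,0],[28,21,0],[28,21,0],[28,21,0]],"yaw":[0.005,0,0,0,0,0]}' >/dev/null
python3 -m handwheel '{"gripper":[-1,-1,-1,-1,-1,-1,-1,-1],"slide":[[28,21,0],[28,21,0],[28,21,0],[28,21,0],[22,21,0],[0,0,0],[0,0,0],[0,0,0]],"yaw":[0,0,0,0,0,0,0,0]}'
python3 - <<'E'
from m import *
from workcell import camera
plan(.5845,.0385,.2,101.35)
ims=[]
for n in("scene","top"):
    c=camera(n); np.save("b"+n+"0.npy",c,allow_pickle=True)
    p=proj(c,[.582,.03,.2])[0].astype(int); x,y=p-[75,55]
    ims.append(cv2.resize(cv2.cvtColor(c["img"],4)[y:y+100,x:x+150],(600,400),interpolation=cv2.INTER_CUBIC)[:300 if n=="x" else 400]); print(n,x,y)
cv2.imwrite("pics/c1.png",cv2.resize(np.vstack(ims),None,fx=.75,fy=.75))
E
```

```text
time: 5.35
ee_pos: [0.5886, 0.0193, 0.2064]
tcp_rot: [-180.0, 0.0, 101.1]
wrist_force: [-0.5, -0.9, -3.8]
opening: 0.0362
grasp_force: 61.5
t 5.35 p [588.6  19.3 206.4] rot [-1.7996e+02  1.0000e-02  1.0109e+02] F [-0.5 -0.9 -3.8] open 0.0362 grip 61.5
slide if yaw now [19.6 -0.3  6.4]
slide if yaw goal [19.6 -0.3  6.4]
tool yaw rad -0.005
scene 260 125
top 223 145
```

View pics/c1.png

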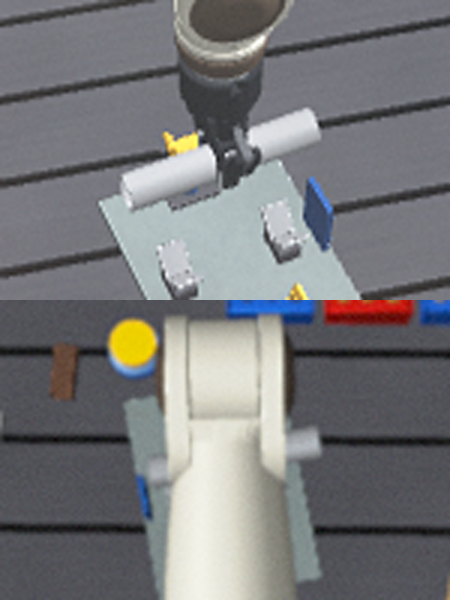

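The scene crop shows the tube held level, with its ends near px (304,189) and (365,166). In the top view they are near (273,202) and (330,193). The arm hides the rest of it. I'll triangulate the ends.

Run:
```python
from h import *
s=load("bscene"); t=load("btop")
def P(c): return c["K"] if 0 else np.array([[c["fx"],0,c["cx"]],[0,c["fy"],c["cy"]],[0,0,1]])@np.c_[c["R"],c["t"]]
a=np.array([[303,189],[365.3,166.5]]).T; b=np.array([[329.7,193],[273,202]]).T
X=cv2.triangulatePoints(P(s),P(t),a,b); X=(X[:3]/X[3]).T; print((X*1000).round(1), np.linalg.norm(X[1]-X[0]))
print("scene z=.225",(ray(s,a.T,.225)*1000).round(1)); print("top",(ray(t,b.T,.225)*1000).round(1))
# stop face, and V-rests in initial pics: predicted px with pose (.5845,.0385,11.35)
th=np.radians(11.35);R=np.array([[np.cos(th),-np.sin(th),0],[np.sin(th),np.cos(th),0],[0,0,1]]);o=np.array([.5845,.0385,0])
for n in("top","scene"):
    c=load(n); L=np.array([[-.025,.100,.09],[.025,.100,.09],[-.025,.108,.09],[.025,.108,.09],[0,.062,.05],[0,-.062,.05]])
    print(n,proj(c,L@R.T+o).round(1).tolist())
    H=hsv(c); bl=cv2.inRange(H,(100,90,60),(120,255,255)); x,y=(262,195) if n=="top" else (355,178); k=cv2.findNonZero(bl[y:y+32,x:x+22]); print("blue",k[:,0].min(0)+[x,y],k[:,0].max(0)+[x,y],k[:,0].mean(0)+[x,y])
```

```text
[[605.4 -76.3 221.3]
 [571.  120.8 226.2]] 0.2001216995495783
scene z=.225 [[608.6 -72.9 225. ]
 [570.4 123.4 225. ]]
top [[604.1 -80.3 225. ]
 [570.6 118.4 225. ]]
top [[272.3, 215.7], [269.9, 202.9], [270.2, 216.1], [267.9, 203.3], [281.6, 209.0], [313.1, 203.0]]
blue [268 203] [272 217] [270.34883721 209.76744186]
scene [[362.4, 184.2], [369.4, 195.9], [364.6, 183.4], [371.7, 195.1], [354.6, 200.9], [319.8, 214.2]]
blue [361 184] [370 207] [365.68918919 195.64189189]
```

```bash
python3 -m handwheel '{"gripper":[-1,-1,-1,-1,-1,-1,-1,-1],"slide":[[8,0,10],[0,0,25],[0,0,25],[0,0,25],[0,0,25],[0,0,20],[0,0,10],[0,0,0]],"yaw":[-0.005,0,0,0,0,0,0,0]}'
python3 -m handwheel '{"gripper":[-1,-1],"slide":[[0,0,0],[0,0,0]],"yaw":[0,0]}'
python3 -c "
from h import *; plan(.5845,.0385,.0455,101.35)"
```

```text
time: 6.12
ee_pos: [0.5859, 0.0263, 0.0642]
tcp_rot: [-179.8, -0.0, 101.3]
wrist_force: [-0.5, -0.3, -4.0]
opening: 0.0364
grasp_force: 61.5
time: 6.28
ee_pos: [0.5882, 0.0269, 0.0682]
tcp_rot: [179.9, 0.0, 101.3]
wrist_force: [0.7, -0.0, -4.1]
opening: 0.0361
grasp_force: 61.5
t 6.28 p [588.2  26.9  68.2] rot [1.7987e+02 2.0000e-02 1.0131e+02] F [ 0.7 -0.  -4.1] open 0.0361 grip 61.5
slide if yaw now [12.1 -1.4 22.7]
slide if yaw goal [12.1 -1.4 22.7]
tool yaw rad -0.001
```

```bash
python3 -m handwheel '{"gripper":[-1,-1,-1,-1,-1,-1],"slide":[[0,-1,5],[0,0,5],[0,0,4],[0,0,3],[0,0,0],[0,0,0]],"yaw":[0,0,0,0,0,0]}'
python3 -m handwheel '{"gripper":[-1,-1,-1],"slide":[[0,0,2],[0,0,0],[0,0,0]],"yaw":[0,0,0]}'
python3 -m handwheel '{"gripper":[-1,-1,-1],"slide":[[0,0,1.5],[0,0,0],[0,0,0]],"yaw":[0,0,0]}'
```

```text
time: 6.78
ee_pos: [0.5863, 0.0271, 0.049]
tcp_rot: [-180.0, -0.0, 101.3]
wrist_force: [0.4, -0.2, -3.4]
opening: 0.0361
grasp_force: 61.5
time: 7.03
ee_pos: [0.5865, 0.0271, 0.0473]
tcp_rot: [180.0, 0.0, 101.3]
wrist_force: [0.1, -0.1, -3.4]
opening: 0.0365
grasp_force: 61.5
time: 7.28
ee_pos: [0.5866, 0.0271, 0.047]
tcp_rot: [179.9, 0.0, 101.3]
wrist_force: [-4.1, 0.0, 6.8]
opening: 0.0361
grasp_force: 62.3
```

```bash
python3 -m handwheel '{"gripper":[-1,-1,-1,-1,-1],"slide":[[2,-0.5,0],[2,-0.5,0],[2,0,0],[0,0,0],[0,0,0]],"yaw":[0,0,0,0,0]}'
python3 -m handwheel '{"gripper":[-1,-1,-1],"slide":[[1,0,0],[0,0,0],[0,0,0]],"yaw":[0,0,0]}'
python3 -m handwheel '{"gripper":[-1,-1,-1],"slide":[[1,0,0],[0,0,0],[0,0,0]],"yaw":[0,0,0]}'
```

```text
time: 7.7
ee_pos: [0.5853, 0.0322, 0.0468]
tcp_rot: [179.9, 0.1, 101.3]
wrist_force: [0.4, -5.7, 3.3]
opening: 0.0364
grasp_force: 62.1
time: 7.95
ee_pos: [0.5852, 0.0329, 0.0468]
tcp_rot: [179.9, 0.1, 101.3]
wrist_force: [2.1, -5.3, 4.3]
opening: 0.0365
grasp_force: 62.2
time: 8.2
ee_pos: [0.585, 0.0338, 0.0468]
tcp_rot: [179.9, 0.1, 101.3]
wrist_force: [1.6, -6.7, 3.1]
opening: 0.0361
grasp_force: 62.2
```

```bash
for i in 1; do python3 -m handwheel '{"gripper":[-1,-1,-1],"slide":[[1,0,0],[0,0,0],[0,0,0]],"yaw":[0,0,0]}'; done
python3 -m handwheel '{"gripper":[-1,-1,-1],"slide":[[1,0,0],[0,0,0],[0,0,0]],"yaw":[0,0,0]}'
python3 -m handwheel '{"gripper":[-1,-1,-1],"slide":[[1,0,0],[0,0,0],[0,0,0]],"yaw":[0,0,0]}'
```

```text
time: 8.45
ee_pos: [0.5848, 0.0348, 0.0468]
tcp_rot: [179.9, 0.1, 101.3]
wrist_force: [1.9, -6.2, 4.6]
opening: 0.0361
grasp_force: 62.2
time: 8.7
ee_pos: [0.5846, 0.0356, 0.0468]
tcp_rot: [179.9, 0.1, 101.3]
wrist_force: [2.5, -8.5, 3.9]
opening: 0.0366
grasp_force: 62.2
time: 8.95
ee_pos: [0.5847, 0.0356, 0.0468]
tcp_rot: [179.9, 0.3, 101.2]
wrist_force: [3.0, -13.8, 3.3]
opening: 0.0363
grasp_force: 62.2
```

```bash
python3 -m handwheel '{"gripper":[0.1,0.3,0.6,0.8,0.8,0.8],"slide":[[0,0,0],[0,0,0],[0,0,0],[0,0,0],[0,0,0],[0,0,0]],"yaw":[0,0,0,0,0,0]}'
python3 -m handwheel '{"gripper":[0.8,0.8,0.8,0.8,0.8,0.8,0.8,0.8],"slide":[[0,0,-10],[0,0,-25],[0,0,-25],[0,0,-30],[0,0,-30],[0,0,-30],[0,0,-30],[0,0,0]],"yaw":[0,0,0,0,0,0,0,0]}'
python3 -m handwheel '{"gripper":[1,1,1,1,1,1,1,1],"slide":[[0,0,0],[0,0,0],[0,0,0],[0,0,0],[0,0,0],[0,0,0],[0,0,0],[0,0,0]],"yaw":[0.12,0.12,0.12,0.12,0.12,0.12,0.12,0.12]}'
python3 -c "
from h import *; plan(.540,.3665,.15,-7.9)"
```

```text
time: 9.45
ee_pos: [0.5832, 0.0379, 0.0457]
tcp_rot: [-180.0, -0.0, 101.4]
wrist_force: [-0.1, -0.6, -0.3]
opening: 0.0767
grasp_force: 0.0
time: 10.12
ee_pos: [0.5847, 0.0378, 0.2332]
tcp_rot: [179.5, 0.1, 101.3]
wrist_force: [1.5, 0.5, 1.0]
opening: 0.0767
grasp_force: 0.0
time: 10.78
ee_pos: [0.5832, 0.0378, 0.2264]
tcp_rot: [180.0, -0.0, 46.0]
wrist_force: [-0.4, -0.3, -0.4]
opening: 0.0852
grasp_force: 0.0
t 10.78 p [583.2  37.8 226.4] rot [ 1.7998e+02 -3.0000e-02  4.6010e+01] F [-0.4 -0.3 -0.4] open 0.0852 grip 0.0
slide if yaw now [ 206.5 -259.5   76.4]
slide if yaw goal [ -88.  -319.7   76.4]
tool yaw rad 0.941
```

```bash
python3 -m handwheel '{"gripper":[1,1,1,1,1,1,1,1],"slide":[[0,0,0],[0,0,0],[0,0,0],[0,0,0],[0,0,0],[0,0,0],[0,0,0],[0,0,0]],"yaw":[0.118,0.118,0.118,0.118,0.118,0.118,0.118,0.115]}'>/dev/null
python3 -m handwheel '{"gripper":[1,1,1,1,1],"slide":[[-9,-32,0],[-9,-32,0],[-9,-32,0],[-9,-32,0],[-9,-32,0]],"yaw":[0,0,0,0,0]}'>/dev/null
python3 -m handwheel '{"gripper":[1,1,1,1,1,1,1,1],"slide":[[-9,-32,0],[-9,-32,20],[-9,-32,20],[-9,-32,20],[-7,-32,16],[0,0,0],[0,0,0],[0,0,0]],"yaw":[0,0,0,0,0,0,0,0]}'
python3 - <<'E'
from m import *
from workcell import camera
plan(.540,.366,.003,-7.9)
c=camera("scene"); G=((70,11,110),(100,60,255)); np.save("dscene0.npy",c,allow_pickle=True)
cv2.imwrite("pics/d.png",cv2.resize(cv2.cvtColor(c["img"],4)[110:270,280:460],(720,600 if 0 else 640))[:600])
E
```

```text
time: 12.53
ee_pos: [0.4874, 0.1456, 0.1815]
tcp_rot: [-170.8, 0.2, 11.5]
wrist_force: [0.1, -0.3, 0.2]
opening: 0.0854
grasp_force: 0.0
t 12.53 p [487.4 145.6 181.5] rot [-1.7078e+02  1.6000e-01  1.1540e+01] F [ 0.1 -0.3  0.2] open 0.0854 grip 0.0
slide if yaw now [  95.7 -205.4  178.5]
slide if yaw goal [  21.8 -225.6  178.5]
tool yaw rad 0.339
```

View pics/d.png

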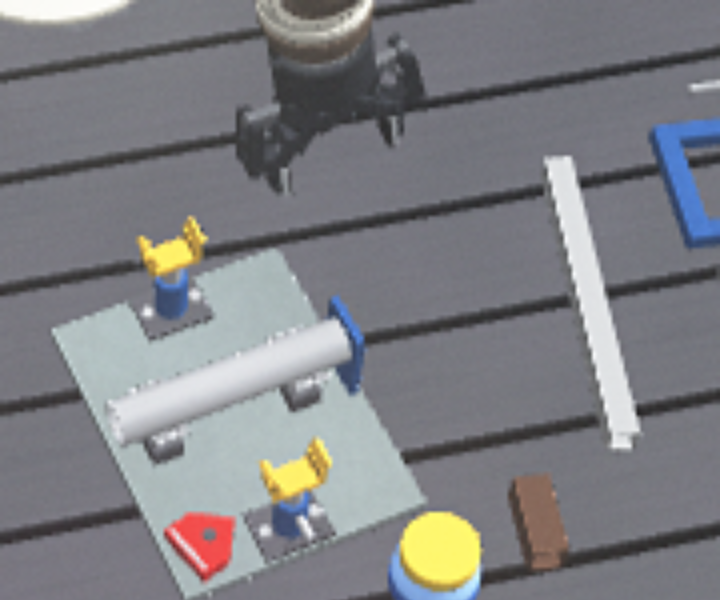

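The picture shows the tube lying in both V-rests with its end at the blue stop (crop px (345,340)). The bar is free, around (590,300). The arm fell short of its target and is tilted, so I'll check the joints.

```bash
python3 -c "
from h import *
from workcell import sensors; print(np.round(sensors.get_obs()['q'],1))"
python3 -m handwheel '{"gripper":[1,1],"slide":[[0,0,0],[0,0,0]],"yaw":[0,0]}'
python3 -c "
from workcell import sensors; print(sensors.get_obs()['q'].round(1),sensors.get_obs()['ee_pos'])"
```

```text
[ 11.4  -1.6  -2.5  89.2   9.2 179.9]
time: 12.75
ee_pos: [0.4878, 0.1448, 0.181]
tcp_rot: [-170.8, 0.2, 11.4]
wrist_force: [-0.1, -0.3, -0.0]
opening: 0.0855
grasp_force: 0.0
[ 11.4  -1.5  -2.6  89.2   9.2 179.9] [0.48776723 0.14481381 0.1810231 ]
```

```bash
python3 -m handwheel '{"gripper":[1,1,1,1,1,1,1,1],"slide":[[0,0,0],[0,0,0],[0,0,0],[0,0,0],[0,0,0],[0,0,0],[0,0,0],[0,0,0]],"yaw":[-0.125,-0.125,-0.125,-0.125,-0.125,-0.125,-0.125,-0.125]}'
python3 -c "
from workcell import sensors; print(sensors.get_obs()['q'].round(1))"
```

```text
time: 13.42
ee_pos: [0.4876, 0.1448, 0.1807]
tcp_rot: [-174.8, -7.7, 68.7]
wrist_force: [-0.1, 0.0, -1.5]
opening: 0.0852
grasp_force: 0.0
[ 11.4  -1.5  -2.6  89.2   9.2 122.3]
```

The wrist hit its q6 limit at +180 (yaw = q1 + 180 − q6), and that left a 9° tilt in q5. I'll wind q6 to the opposite limit and run the same motion in reverse to take the tilt out.

```bash
python3 -m handwheel '{"gripper":[1,1,1,1,1,1,1,1],"slide":[[0,0,0],[0,0,0],[0,0,0],[0,0,0],[0,0,0],[0,0,0],[0,0,0],[0,0,0]],"yaw":[-0.125,-0.125,-0.125,-0.125,-0.125,-0.125,-0.125,-0.125]}'>/dev/null
python3 -m handwheel '{"gripper":[1,1,1,1,1,1,1,1],"slide":[[0,0,0],[0,0,0],[0,0,0],[0,0,0],[0,0,0],[0,0,0],[0,0,0],[0,0,0]],"yaw":[-0.125,-0.125,-0.125,-0.125,-0.125,-0.125,-0.125,-0.125]}'>/dev/null
python3 -m handwheel '{"gripper":[1,1,1,1,1,1,1,1],"slide":[[0,0,0],[0,0,0],[0,0,0],[0,0,0],[0,0,0],[0,0,0],[0,0,0],[0,0,0]],"yaw":[-0.125,-0.125,-0.125,-0.125,-0.125,-0.125,-0.125,-0.125]}'>/dev/null
python3 -m handwheel '{"gripper":[1,1,1,1,1,1,1,1],"slide":[[0,0,0],[0,0,0],[0,0,0],[0,0,0],[0,0,0],[0,0,0],[0,0,0],[0,0,0]],"yaw":[-0.125,-0.125,-0.125,-0.125,-0.125,-0.125,-0.125,-0.125]}'>/dev/null
python3 -m handwheel '{"gripper":[1,1,1,1,1,1,1,1],"slide":[[0,0,0],[0,0,0],[0,0,0],[0,0,0],[0,0,0],[0,0,0],[0,0,0],[0,0,0]],"yaw":[-0.125,-0.125,-0.125,-0.125,-0.125,-0.125,-0.125,-0.125]}'
python3 -c "
from workcell import sensors; print(sensors.get_obs()['q'].round(1))"
```

```text
time: 16.75
ee_pos: [0.4876, 0.1447, 0.1807]
tcp_rot: [-171.2, 2.7, -4.2]
wrist_force: [-0.5, -0.4, 0.2]
opening: 0.0852
grasp_force: 0.0
[  11.4   -1.5   -2.6   89.2    9.2 -164.2]
```

```bash
python3 -m handwheel '{"gripper":[1,1,1,1,1,1],"slide":[[0,0,0],[0,0,0],[0,0,0],[0,20,-3],[0,20,-3],[0,0,0]],"yaw":[-0.125,-0.125,-0.024,0,0,0]}'
python3 -c "
from workcell import sensors; print(sensors.get_obs()['q'].round(1))"
```

```text
time: 17.25
ee_pos: [0.4919, 0.1224, 0.1801]
tcp_rot: [-171.7, 0.3, 9.1]
wrist_force: [-0.1, 0.1, 0.2]
opening: 0.0853
grasp_force: 0.0
[   9.3   -1.6   -2.7   89.2    8.3 -179.8]
```

```bash
python3 -m handwheel '{"gripper":[1,1,1,1,1],"slide":[[0,0,0],[0,0,0],[0,0,0],[0,0,0],[0,0,0]],"yaw":[-0.1,-0.1,-0.1,-0.1,0]}'
python3 -c "
from workcell import sensors; print(sensors.get_obs()['q'].round(1))"
python3 -m handwheel '{"gripper":[1,1,1,1],"slide":[[0,20,-3],[0,20,-3],[0,20,-3],[0,0,0]],"yaw":[0,0,0,0]}'
python3 -c "
from workcell import sensors; print(sensors.get_obs()['q'].round(1))"
```

```text
time: 17.67
ee_pos: [0.4577, 0.2256, 0.1801]
tcp_rot: [-176.3, -2.3, 24.0]
wrist_force: [0.4, 0.5, 0.5]
opening: 0.0852
grasp_force: 0.0
[  24.2   -3.6   -4.4   86.9    3.7 -179.8]
time: 18.0
ee_pos: [0.4717, 0.1938, 0.186]
tcp_rot: [-177.6, -2.3, 20.9]
wrist_force: [-0.2, 0.2, -0.9]
opening: 0.0853
grasp_force: 0.0
[  21.    -3.6   -3.6   87.6    2.4 -179.9]
```

```bash
python3 -m handwheel '{"gripper":[1,1,1,1,1,1],"slide":[[0,22,-1],[0,22,-1],[0,22,-1],[0,22,-1],[0,22,-1],[0,0,0]],"yaw":[0,0,0,0,0,0]}'
python3 -c "
from workcell import sensors; print(sensors.get_obs()['q'].round(1))"
```

```text
time: 18.5
ee_pos: [0.4893, 0.1452, 0.1875]
tcp_rot: [-179.9, -2.2, 16.4]
wrist_force: [0.1, -0.5, 0.4]
opening: 0.0855
grasp_force: 0.0
[ 1.650e+01 -3.400e+00 -3.300e+00  8.790e+01  1.000e-01 -1.799e+02]
```

```bash
python3 -m handwheel '{"gripper":[1,1,1,1,1,1,1,1],"slide":[[0,0,0],[0,0,0],[0,0,0],[0,0,0],[0,0,0],[0,0,0],[0,0,0],[0,0,0]],"yaw":[0.125,0.125,0.125,0.125,0.125,0.125,0.125,0.125]}'>/dev/null
python3 -m handwheel '{"gripper":[1,1,1,1,1,1,1,1],"slide":[[0,0,0],[0,0,0],[0,0,0],[0,0,0],[0,0,0],[0,0,0],[0,0,0],[0,0,0]],"yaw":[0.125,0.125,0.125,0.125,0.125,0.125,0.125,0.125]}'>/dev/null
python3 -m handwheel '{"gripper":[1,1,1,1,1,1,1,1],"slide":[[0,0,0],[0,0,0],[0,0,0],[0,0,0],[0,0,0],[0,0,0],[0,0,0],[0,0,0]],"yaw":[0.125,0.125,0.125,0.125,0.125,0.125,0.125,0.125]}'>/dev/null
python3 -m handwheel '{"gripper":[1,1,1,1,1,1],"slide":[[0,0,0],[0,0,0],[0,0,0],[0,0,0],[0,0,0],[0,0,0]],"yaw":[0.125,0.125,0.125,0.125,0.066,0]}'
python3 - <<'E'
from h import *; plan(.540,.366,.05,172.1)
from workcell import sensors; print(sensors.get_obs()['q'].round(1))
E
```

```text
time: 21.0
ee_pos: [0.4887, 0.1469, 0.1874]
tcp_rot: [178.9, 2.0, 172.1]
wrist_force: [0.1, 0.9, -0.8]
opening: 0.0853
grasp_force: 0.0
t 21.0 p [488.7 146.9 187.4] rot [178.89   1.95 172.06] F [ 0.1  0.9 -0.8] open 0.0853 grip 0.0
slide if yaw now [-20.6 224.  137.4]
slide if yaw goal [-20.7 224.  137.4]
tool yaw rad -0.001
[16.6 -3.4 -3.3 87.9  0.2 24.5]
```

```bash
python3 -m handwheel '{"gripper":[1,1,1,1,1,1,1,1],"slide":[[-2.6,28,0],[-2.6,28,0],[-2.6,28,0],[-2.6,28,10],[-2.6,28,15],[-2.6,28,20],[-2.6,28,20],[-2.6,28,20]],"yaw":[0,0,0,0,0,0,0,0]}'>/dev/null
python3 -m handwheel '{"gripper":[1,1,1],"slide":[[0,0,20],[0,0,0],[0,0,0]],"yaw":[0,0,0]}'
python3 - <<'E'
from h import *; plan(.540,.366,.004,172.1)
E
```

```text
time: 21.92
ee_pos: [0.5424, 0.367, 0.0863]
tcp_rot: [179.0, 1.8, 172.4]
wrist_force: [0.0, -0.3, 1.4]
opening: 0.0855
grasp_force: 0.0
t 21.92 p [542.4 367.   86.3] rot [179.03   1.83 172.36] F [ 0.  -0.3  1.4] open 0.0855 grip 0.0
slide if yaw now [ 2.3 -1.4 82.3]
slide if yaw goal [ 2.3 -1.4 82.3]
tool yaw rad 0.005
```

```bash
python3 -m handwheel '{"gripper":[1,1,1,1,1,1,1,1],"slide":[[4,-1,20],[0,0,20],[0,0,15],[0,0,10],[0,0,8],[0,0,5],[0,0,2],[0,0,0]],"yaw":[0.005,0,0,0,0,0,0,0]}'
python3 -m handwheel '{"gripper":[0,-0.3,-0.5,-1,-1,-1,-1,-1],"slide":[[0,0,0],[0,0,0],[0,0,0],[0,0,0],[0,0,0],[0,0,0],[0,0,0],[0,0,0]],"yaw":[0,0,0,0,0,0,0,0]}' 60
python3 -c "
from h import *; plan(.540,.366,.004,172.1)"
```

```text
time: 22.58
ee_pos: [0.5423, 0.3681, 0.0078]
tcp_rot: [178.9, 2.0, 171.9]
wrist_force: [-0.4, -0.1, -0.9]
opening: 0.0855
grasp_force: 0.0
time: 23.25
ee_pos: [0.5422, 0.3678, 0.008]
tcp_rot: [178.9, 2.0, 171.9]
wrist_force: [-1.9, -4.1, 5.6]
opening: 0.0237
grasp_force: 61.0
t 23.25 p [542.2 367.8   8. ] rot [178.92   1.99 171.93] F [-1.9 -4.1  5.6] open 0.0237 grip 61.0
slide if yaw now [ 2.  -2.1  4. ]
slide if yaw goal [ 2.  -2.1  4. ]
tool yaw rad -0.003
```

```bash
python3 -m handwheel '{"gripper":[-1,-1,-1,-1,-1,-1,-1,-1],"slide":[[0,0,-8],[0,0,-20],[0,0,-25],[0,0,-28],[0,0,-28],[0,0,-28],[0,0,-28],[0,0,-15]],"yaw":[0,0,0,0,0,0,0,0]}'
python3 -m handwheel '{"gripper":[-1,-1,-1,-1,-1],"slide":[[0,0,0],[0,0,0],[0,0,0],[0,0,0],[0,0,0]],"yaw":[-0.085,-0.085,-0.085,-0.084,0]}'
python3 -c "
from h import *; plan(.5865,.039,.17,191.35)"
```

```text
time: 23.92
ee_pos: [0.5356, 0.3659, 0.1907]
tcp_rot: [178.8, 2.1, 172.0]
wrist_force: [1.0, 0.4, -5.4]
opening: 0.0235
grasp_force: 59.8
time: 24.33
ee_pos: [0.5351, 0.3656, 0.1866]
tcp_rot: [179.6, 2.1, -168.4]
wrist_force: [0.2, -0.1, -5.7]
opening: 0.0235
grasp_force: 59.6
t 24.33 p [535.1 365.6 186.6] rot [ 179.63    2.13 -168.39] F [ 0.2 -0.1 -5.7] open 0.0235 grip 59.6
slide if yaw now [  15.4 -330.2   16.6]
slide if yaw goal [  13.9 -330.3   16.6]
tool yaw rad -6.279
```

```bash
python3 -m handwheel '{"gripper":[-1,-1,-1,-1,-1,-1],"slide":[[1,-28,0],[1,-28,0],[1,-28,0],[1,-28,0],[1,-28,0],[1,-28,0]],"yaw":[0.004,0,0,0,0,0]}'>/dev/null
python3 -m handwheel '{"gripper":[-1,-1,-1,-1,-1,-1,-1,-1],"slide":[[1,-28,0],[1,-28,0],[1,-28,0],[1,-28,0],[1,-28,0],[1,-22,0],[0,0,0],[0,0,0]],"yaw":[0,0,0,0,0,0,0,0]}'
python3 - <<'E'
from m import *
from workcell import camera
plan(.5865,.039,.125,191.35)
ims=[]
for n in("scene","top"):
    c=camera(n); np.save("e"+n+"0.npy",c,allow_pickle=True)
    p=proj(c,[.585,.04,.15])[0].astype(int); x,y=p-[75,50]
    ims.append(cv2.resize(cv2.cvtColor(c["img"],4)[y:y+100,x:x+150],(450,300),interpolation=cv2.INTER_CUBIC)); print(n,x,y)
cv2.imwrite("pics/e.png",np.vstack(ims))
E
```

```text
time: 25.5
ee_pos: [0.5877, 0.0386, 0.1842]
tcp_rot: [179.6, 2.2, -169.1]
wrist_force: [0.1, 0.2, -5.6]
opening: 0.0232
grasp_force: 60.2
t 25.5 p [587.7  38.6 184.2] rot [ 179.57    2.17 -169.11] F [ 0.1  0.2 -5.6] open 0.0232 grip 60.2
slide if yaw now [ 1.   0.6 59.2]
slide if yaw goal [ 1.   0.7 59.2]
tool yaw rad -6.291
scene 263 139
top 221 151
```

View pics/e.png

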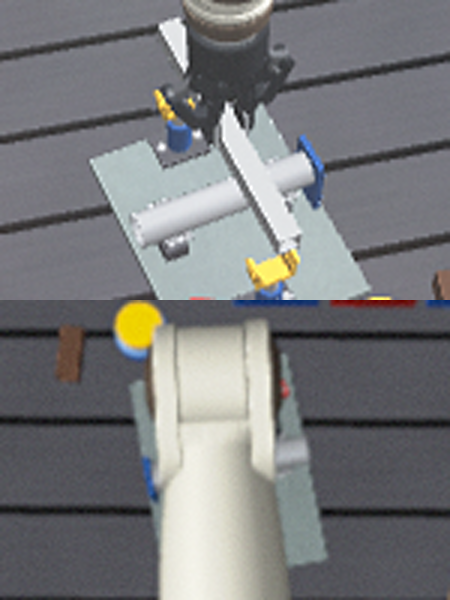

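The scene crop shows the bar over the tube, with its near top end at about (320,150) and far top end at about (358,218). The tube is still against the stop. I'll check that the bar is level and where it points.

Run:
```python
from m import *
c=load("escene")
k=seg(c,(300,160,70,62),((0,0,190),(180,28,255)))
for z in(.201,): 
    P=ray(c,[[319.5,147],[358.5,217.5]],z); print((P*1000).round(1),np.linalg.norm(P[1]-P[0]),np.degrees(np.arctan2(*(P[1]-P[0])[1::-1])), (P.mean(0)*1000).round(1))
im=cv2.resize(cv2.cvtColor(c["img"],4)[140:230,300:375],(600,720),interpolation=cv2.INTER_CUBIC)
cv2.imwrite("pics/e2.png",im[:,:][0:720:1][:600] if 0 else cv2.resize(im,(500,600)))
```

```text
Traceback (most recent call last):
TypeError: seg() missing 1 required positional argument: 'hi'
```

Run:
```python
from m import *
c=load("escene")
P=ray(c,[[319.5,147],[358.5,217.5]],.201); print((P*1000).round(1),np.linalg.norm(P[1]-P[0]),np.degrees(np.arctan2(*(P[1]-P[0])[1::-1])), (P.mean(0)*1000).round(1))
im=cv2.cvtColor(c["img"],4)[140:230,300:375]
cv2.imwrite("pics/e2.png",cv2.resize(im,(500,600),interpolation=cv2.INTER_CUBIC))
```

```text
[[448.   11.4 201. ]
 [723.2  62.9 201. ]] 0.2799345143632652 10.608850553692898 [585.6  37.2 201. ]
```

View pics/e2.png

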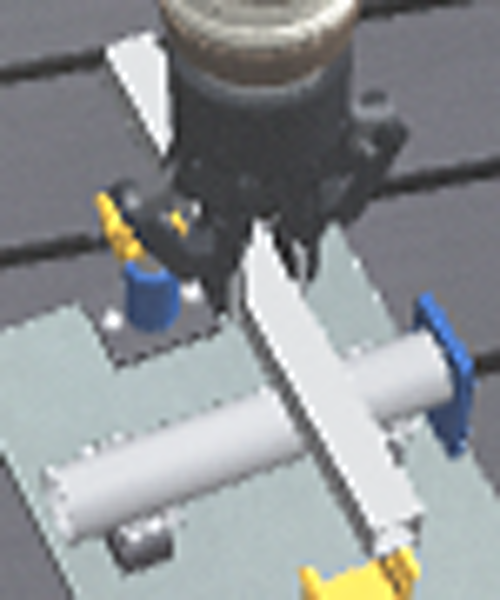

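The zoom shows both bar ends clearly. Computed at its nominal height the bar comes out about 10 mm short, so its near end may be a little low. It is otherwise aligned. I'll trim the pose and lower in steps.

```bash
python3 -m handwheel '{"gripper":[-1,-1,-1,-1,-1,-1,-1],"slide":[[3,0.6,10],[0,0,15],[0,0,15],[0,0,10],[0,0,5],[0,0,0],[0,0,0]],"yaw":[-0.008,0,0,0,0,0,0]}'
python3 -c "
from h import *; plan(.5865,.039,.100,191.35)"
```

```text
time: 26.18
ee_pos: [0.5867, 0.0408, 0.1297]
tcp_rot: [179.6, 2.2, -168.4]
wrist_force: [-0.3, 0.6, -4.8]
opening: 0.0235
grasp_force: 60.2
t 26.18 p [586.7  40.8 129.7] rot [ 179.61    2.21 -168.37] F [-0.3  0.6 -4.8] open 0.0235 grip 60.2
slide if yaw now [ 0.6 -1.7 29.7]
slide if yaw goal [ 0.6 -1.7 29.7]
tool yaw rad -6.278
```

```bash
python3 -m handwheel '{"gripper":[-1,-1,-1,-1,-1,-1],"slide":[[0.5,-1.5,3],[0,0,4],[0,0,3],[0,0,0],[0,0,0],[0,0,0]],"yaw":[0.004,0,0,0,0,0]}'
python3 -c "
from h import *; plan(.5865,.039,.100,191.35)"
python3 -m handwheel '{"gripper":[-1,-1,-1,-1,-1,-1],"slide":[[0,0,3],[0,0,3],[0,0,2],[0,0,0],[0,0,0],[0,0,0]],"yaw":[0,0,0,0,0,0]}'
python3 -c "
from h import *; plan(.5865,.039,.100,191.35)"
```

```text
time: 26.68
ee_pos: [0.5869, 0.0389, 0.1195]
tcp_rot: [179.6, 2.2, -168.6]
wrist_force: [0.6, -0.3, -5.3]
opening: 0.0236
grasp_force: 60.3
t 26.68 p [586.9  38.9 119.5] rot [ 179.61    2.22 -168.63] F [ 0.6 -0.3 -5.3] open 0.0236 grip 60.3
slide if yaw now [ 0.4  0.2 19.5]
slide if yaw goal [ 0.4  0.2 19.5]
tool yaw rad -6.283
time: 27.18
ee_pos: [0.5872, 0.039, 0.1114]
tcp_rot: [179.6, 2.2, -168.6]
wrist_force: [-0.4, 0.0, -6.1]
opening: 0.0235
grasp_force: 60.3
t 27.18 p [587.2  39.  111.4] rot [ 179.61    2.21 -168.62] F [-0.4  0.  -6.1] open 0.0235 grip 60.3
slide if yaw now [ 0.7  0.1 11.4]
slide if yaw goal [ 0.7  0.1 11.4]
tool yaw rad -6.283
```

```bash
python3 -m handwheel '{"gripper":[-1,-1,-1,-1,-1],"slide":[[0.5,0,2],[0,0,2],[0,0,0],[0,0,0],[0,0,0]],"yaw":[0,0,0,0,0]}' | grep -E 'pos|wrist'
python3 -m handwheel '{"gripper":[-1,-1,-1],"slide":[[0,0,2],[0,0,0],[0,0,0]],"yaw":[0,0,0]}' | grep -E 'pos|wrist'
python3 -m handwheel '{"gripper":[-1,-1,-1],"slide":[[0,0,1.5],[0,0,0],[0,0,0]],"yaw":[0,0,0]}' | grep -E 'pos|wrist'
```

```text
ee_pos: [0.5868, 0.039, 0.1073]
wrist_force: [-0.0, -0.0, -5.2]
ee_pos: [0.5868, 0.039, 0.1052]
wrist_force: [-0.1, 0.4, -5.7]
ee_pos: [0.5869, 0.039, 0.1037]
wrist_force: [0.1, -0.3, -5.3]
```

```bash
python3 -m handwheel '{"gripper":[-1,-1,-1],"slide":[[0,0,1.5],[0,0,0],[0,0,0]],"yaw":[0,0,0]}' | grep -E 'pos|wrist'
python3 -m handwheel '{"gripper":[-1,-1,-1],"slide":[[0,0,1],[0,0,0],[0,0,0]],"yaw":[0,0,0]}' | grep -E 'pos|wrist'
python3 -m handwheel '{"gripper":[-1,-1,-1],"slide":[[0,0,1],[0,0,0],[0,0,0]],"yaw":[0,0,0]}' | grep -E 'pos|wrist'
```

```text
ee_pos: [0.587, 0.0391, 0.1022]
wrist_force: [-0.3, 0.4, -5.1]
ee_pos: [0.587, 0.0391, 0.1013]
wrist_force: [-0.0, -0.5, -4.9]
ee_pos: [0.5871, 0.0391, 0.1004]
wrist_force: [-0.1, 0.0, -4.7]
```

```bash
python3 -m handwheel '{"gripper":[-1,-1,-1],"slide":[[0,0,1],[0,0,0],[0,0,0]],"yaw":[0,0,0]}' | grep -E 'pos|wrist'
python3 -m handwheel '{"gripper":[-1,-1,-1],"slide":[[0,0,1],[0,0,0],[0,0,0]],"yaw":[0,0,0]}' | grep -E 'pos|wrist'
python3 - <<'E'
from m import *
from workcell import camera
c=camera("scene"); np.save("fscene0.npy",c,allow_pickle=True)
im=cv2.cvtColor(c["img"],4)[150:250,290:390]
cv2.imwrite("pics/f.png",cv2.resize(im,(600,600),interpolation=cv2.INTER_CUBIC))
E
```

```text
ee_pos: [0.5872, 0.0391, 0.1]
wrist_force: [-2.6, -0.9, 2.7]
ee_pos: [0.5872, 0.0391, 0.1]
wrist_force: [-4.6, -1.8, 8.9]
```

View pics/f.png

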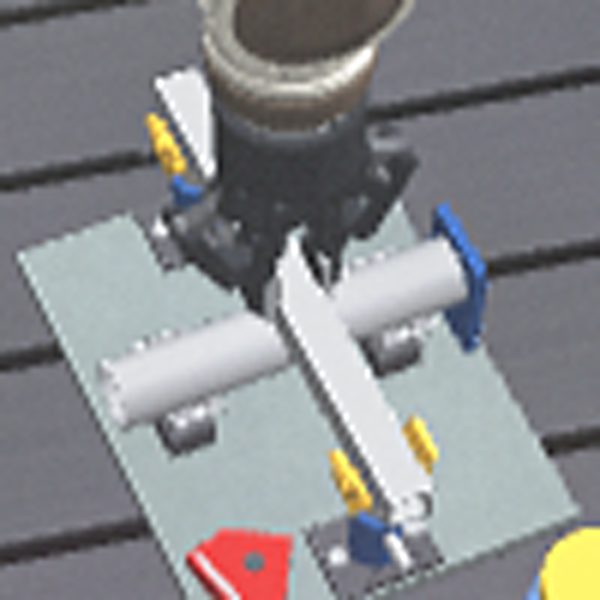

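The picture shows the bar between the tines of both forks, with its far end at crop (405,505) and its near end at (180,85). Contact came at exactly the predicted height, so I'll release.

```bash
python3 -m handwheel '{"gripper":[-0.3,-0.2,0,0.3,0.3,0.3],"slide":[[0,0,0],[0,0,0],[0,0,0],[0,0,0],[0,0,0],[0,0,0]],"yaw":[0,0,0,0,0,0]}'
python3 -m handwheel '{"gripper":[0.3,0.3,0.3,0.3,0.3,0.3,0.3,0.3],"slide":[[0,0,-5],[0,0,-10],[0,0,-20],[0,0,-25],[0,0,-25],[0,0,-20],[0,0,0],[0,0,0]],"yaw":[0,0,0,0,0,0,0,0]}'
python3 -m handwheel '{"gripper":[0.3,0.3,0.3,0.3,0.3,0.3,0.3,0.3],"slide":[[0,-30,0],[0,-30,0],[0,-30,0],[0,-30,0],[0,-30,0],[0,-30,0],[0,-30,0],[0,0,0]],"yaw":[0,0,0,0,0,0,0,0]}'
python3 - <<'E'
from m import *
from workcell import camera
plan(.5,-.2,.2,191)
ims=[]
for n in("scene","top"):
    c=camera(n); np.save("g"+n+"0.npy",c,allow_pickle=True)
    p=proj(c,[.585,.04,.05])[0].astype(int); x,y=p-[60,50]
    ims.append(cv2.resize(cv2.cvtColor(c["img"],4)[y:y+100,x:x+110],(396,360),interpolation=cv2.INTER_CUBIC)); print(n,x,y)
    th=np.radians(11.35);R=np.array([[np.cos(th),-np.sin(th),0],[np.sin(th),np.cos(th),0],[0,0,1]])
    print("expected bar top ends",proj(c,np.array([[-.145,0,.117],[.145,0,.117]])@R.T+[.5845,.0385,0]).round(1).tolist())
cv2.imwrite("pics/g.png",np.hstack(ims))
E
```

```text
time: 29.9
ee_pos: [0.5872, 0.0391, 0.0982]
tcp_rot: [179.6, 2.2, -168.6]
wrist_force: [0.4, -0.9, 0.1]
opening: 0.056
grasp_force: 0.0
time: 30.57
ee_pos: [0.584, 0.0376, 0.2054]
tcp_rot: [179.6, 2.4, -168.6]
wrist_force: [-0.1, -0.6, -0.2]
opening: 0.0553
grasp_force: 0.0
time: 31.23
ee_pos: [0.6248, -0.1728, 0.1999]
tcp_rot: [179.6, 2.1, -168.8]
wrist_force: [0.4, -0.0, 0.3]
opening: 0.0556
grasp_force: 0.0
t 31.23 p [ 624.8 -172.8  199.9] rot [ 179.62    2.09 -168.83] F [ 0.4 -0.   0.3] open 0.0556 grip 0.0
slide if yaw now [ 1.277e+02 -2.500e+00 -1.000e-01]
slide if yaw goal [ 1.277e+02 -2.900e+00 -1.000e-01]
tool yaw rad -6.28
scene 277 157
expected bar top ends [[318.9, 162.3], [358.5, 232.9]]
top 236 155
expected bar top ends [[304.1, 241.3], [289.7, 166.1]]
```

View pics/g.png

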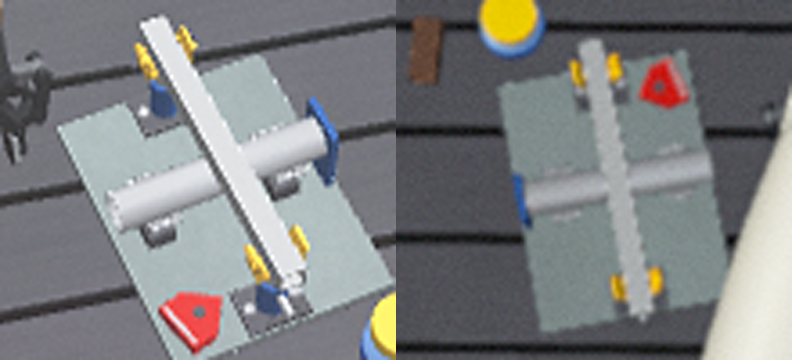

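Both views show the bar seated in both forks. Its top ends are at (320,162) and (357,232) in the scene view, against (319,162) and (358,233) expected. The tube is in the V-rests against the stop, the magnet is in place, and the gripper is clear.

```bash
python3 -c "
from workcell import ticket; print(ticket.job_done())"
```

```text
the job is handed in; nothing more can be done
None
```

The job is handed in at about 31 s of the 56 s allowed; no verdict came back, but the last pictures show the tube in both V-rests against the stop, the bar down in both forks with both ends sticking out, and the gripper clear.

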